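# Assemble the membrane filter unit

### The job

Put the filter unit together on its steel stand, one part at a time from the bottom up: the steel receiver cup in the stand's round seat, then the grey support plate on the cup, then the open white funnel on the support plate, and last the white lid, knob up, on the funnel. Every part must sit fully home and level in the one below, and the culture dish, the tube rack and the burner must be left where they stand.

Things in the scene. Friction and masses are not known exactly. Their poses are not given: they have to be found in the camera images.
- seat (a point): Stand, fixed: dark steel plate 105 x 105 x 10 mm with a bright round seat in its middle: a recess of inner diameter 64 mm whose 6 mm thick rim rises 8 mm above the recess floor (rim top 20 mm above the bench). A short drain stub with a black tap sticks out of one side. Point: centre of the recess floor, 12 mm above the bench; z up.
- receiver_mid (a point): Receiver: loose straight steel cup, closed below, open on top, outer diameter 56 mm, inner 48 mm, 60 mm tall, 0.2 kg; the lowest 6 mm taper to 49 mm. Stands upright on the bench. Point: its centre, 30 mm above its foot; z up; yaw does not matter. Its foot goes on the seat's recess floor.
- support_mid (a point): Support plate: solid grey plastic, loose, 0.12 kg, 31 mm tall. Plug below: diameter 39, height 10 mm. Flange (grasp its edge): diameter 64, from 10 to 24 mm up. Boss on top: diameter 36, height 7 mm, dark holes. Stands on its plug. Point: on its axis, 15.5 mm above the underside; z up. The plug drops into the receiver until the flange rests on its rim: point 35.5 mm above the receiver's.
- funnel_mid (a point): Funnel: loose white plastic sleeve open at both ends, wide end up, 65 mm tall, 0.09 kg. Outer diameter 52 mm for the lowest 12 mm, 62 mm from 22 mm to the top; wall 4 mm (bore 44 below, 54 above). Point: its centre, 32.5 mm above its foot; z up. Its foot goes over the support plate's boss and rests on the flange: point 41 mm above the support plate's.
- lid_knob (a point): Lid: loose white plastic disc, diameter 66, 6 mm thick, 0.06 kg; on top a round knob (grasp it) of diameter 20, 30 mm tall; below a plug of diameter 46, 7 mm tall, on which it stands. Point: middle of the knob, 28 mm above the plug's underside, 15 mm above the disc's top; z up. The plug drops into the funnel until the disc rests on its rim: point 53.5 mm above the funnel's centre.
- dish: Bystander, leave alone: closed culture dish with red content, 90 mm in diameter, 15 mm tall, lying flat, loose. Origin: centre of its underside.
- rack: Bystander, leave alone: wire rack with black-capped test tubes, 76 x 146 mm, 122 mm tall, loose, at the robot's right. Origin: centre of its underside.
- burner: Bystander, leave alone: laboratory burner, round foot 84 mm in diameter, upright brass tube, 135 mm tall, loose, at the robot's left. Origin: centre of its underside.
Mind the look-alikes: they are no part of the job. What is shaped like the part that bears lid_knob but orange or purple is not meant. Leave any red look-alike of the part that bears seat alone.

How it is judged (in metres and radians):
On the way, in this order (a step that is already met when the one before it is completed fails the run):
1. the receiver cup stands in the stand's seat (z of receiver_mid in the frame of seat between 0.027 and 0.033 m and horizontal distance between receiver_mid and seat below 0.007 m and angle between receiver_mid's own z axis and vertical below 0.07 rad), for 0.2 s.
2. the support plate sits on the receiver cup (z of support_mid in the frame of receiver_mid between 0.0325 and 0.0385 m and horizontal distance between support_mid and receiver_mid below 0.007 m and angle between support_mid's own z axis and vertical below 0.07 rad), for 0.2 s.
3. the funnel sits on the support plate (z of funnel_mid in the frame of support_mid between 0.038 and 0.044 m and horizontal distance between funnel_mid and support_mid below 0.007 m and angle between funnel_mid's own z axis and vertical below 0.07 rad), for 0.2 s.
4. the lid sits on the funnel (z of lid_knob in the frame of funnel_mid between 0.0505 and 0.0565 m and horizontal distance between lid_knob and funnel_mid below 0.007 m and angle between lid_knob's own z axis and vertical below 0.07 rad), for 0.2 s.
At the end, for the whole second after the job is handed in: Receiver in the seat, support plate on the receiver, funnel on the support plate and lid on the funnel: each within 3 mm of its seated height above the one below, within 7 mm of its axis, upright within 4 degrees, and at rest (slower than 10 mm/s) (all of step 1 and all of step 2 and all of step 3 and all of step 4 and linear speed of each of receiver, support, funnel, lid below 0.01 m/s); the robot touches nothing.
It fails at once if the culture dish is moved by more than 25 mm (distance of dish from where it was at the start of the episode above 0.025 m).
It fails at once if the tube rack is moved by more than 25 mm (distance of rack from where it was at the start of the episode above 0.025 m).
It fails at once if the burner is moved by more than 25 mm (distance of burner from where it was at the start of the episode above 0.025 m).
It also fails if it takes over 120 s, if anything falls off the work surface, if the arm or the gripper's body presses on something with over 40 N, if the wrist force passes 120 N, or if a joint passes its speed limit or range.

### The arm

A 6-joint arm with a two-finger parallel gripper is mounted at the origin on the work surface. World frame = base frame: x ahead of the robot, y to its left, z up, the work surface at z = 0. Lengths are in mm, angles in rad, forces in N, time in s.
With the tool pointing down it reaches from about 350 to 725 mm from the base axis. Payload 4.3 kg.
Tool frame: the origin (TCP) lies on the centre line of the jaws, within the pads' length; the fingertips stand 11 mm ahead of it and the grasp point (between the pads) lies 8 mm behind it (env.nose_length is the z of the fingertips in the tool frame, in mm); z points along the fingers, y is the line along which they close (so a half turn about z gives the same grasp; the last joint's range is limited). The gripper opens to 85 mm and grips with 20 to 120 N. Pads are 22 mm wide; open, the fingers measure 114 mm over their backs; the gripper's body (76 mm by 85 mm) begins 54 mm behind the grasp point. The pads swing forward as they close: fully open they stand 13 mm farther back than shut.
Start: joints at [1.102, 0.377, 0.081, 1.274, 0, 1.46], TCP at [201.92, 538.418, 242.329] pointing down, gripper open.
Joint ranges: [-2.72, 2.72], [-0.84, 1.66], [-1.02, 1.22], [-1.77, 2.12], [-1.37, 1.28], [-3.14, 3.14]. Speed limits (rad/s): [2.57, 2.57, 3.14, 3.14, 3.14, 3.14].

### API

Orientations are given as a rotation vector (axis times angle).
In Python, from cell import env gives the robot as it stands. The module is installed in compiled form; this text tells all that it offers.
- The arm moves only by the shell command python3 -m inch 'ROWS' [OPENING] [FORCE]. ROWS is JSON, a list of rows, each an object with "linear": the shift along the tool's x, y, z in cm, a list of three; "turn": the turn, a rotation vector about the tool's x, y, z in rad, a list of three. In form: [{"linear": [tx, ty, tz], "turn": [wx, wy, wz]}, ...]. A call has 1 to 5 rows; each row is the pose to reach, as a shift and turn from the pose commanded when the call began, along the tool's axes at that moment; what a row does not reach only later rows make up. A row lasts 1/8 s, in which the tool goes at most 62.5 mm and 10.7 degrees, less where a joint would pass 70% of its speed; a pose out of reach is approached as far as the arm can. A call with a gripper value outside its range is refused whole. OPENING is the opening, from 0 (shut) to 1 (fully open), set as the call begins (- or left out, the last holds). The fingers move at their own pace and stop on an object; FORCE is the grip in N (left out, the last holds). Time passes only in rows, so rows that repeat a pose let the fingers close. It gives the time, the measured TCP pose, the force, the opening and the grip force at its end, in the units of the state.
- env.get_obs(): the state, without advancing time (a new reading comes with each control period).
- env.grab_frame(name): name is "side" or "top" or "wrist"; returns a dict with "pixels" (480x640x3 uint8, red, green, blue), "fx", "fy", "cx", "cy" (pixels), "R" (3x3) and "t" (3): a world point X has camera coordinates R X + t; the wrist camera has in their place "mount" (4x4, takes a point from camera to tool coordinates, whose origin is the TCP and whose axes are the flange's). Camera axes: x right, y down, z forward; pixel columns grow to the right and rows downward; lengths in mm; the calibration is good to about 2 mm. A picture is of the moment at which its call begins: read the wrist's pose just before it. There is no depth.
- env.sign_off(): hands the job in; it is judged then, once.
The state is a dict: "t": time; "joint_positions": joint angles; "joint_vel": joint speeds; "effort": joint torques, N m; "ee_pos": TCP position; "orientation": TCP orientation; "contact_force": force on the tool from outside, world axes, zero at the start; "ft_torque": the same for the moment, N m; "opening": finger opening in mm; "gripper_force": force on a finger pad.
Only numpy, scipy, OpenCV 4.12 (cv2) and the standard library are available. Lean on these libraries where they do the work, as an engineer would, in place of code of your own. Each camera call takes 0.05 s, during which the arm holds its last target. There are 200 camera calls.

## Working session

There is one attempt and no reset: what is moved stays moved. The work goes in short steps, Python scripts to look and compute and a shell command to move; the robot and the scene stay as the last step left them, time stands still between calls to the robot, and variables do not carry over. Pictures are saved under pics/ and viewed, at most 14 in all, crops included, and the job is handed in when it is done.

```bash
mkdir -p pics; cat > h.py <<'E'
from cell import env
import numpy as np, cv2
from scipy.spatial.transform import Rotation as Ro
def snap(name,fn):
    f=env.grab_frame(name); cv2.imwrite('pics/'+fn,f['pixels'][:,:,::-1]); np.save('pics/'+fn[:-4]+'.npy',f,allow_pickle=True); return f
def load(fn): return np.load('pics/'+fn+'.npy',allow_pickle=True).item()
def w2p(f,X):
    c=np.array(f['R'])@np.array(X,float)+np.array(f['t']).ravel(); return f['fx']*c[0]/c[2]+f['cx'],f['fy']*c[1]/c[2]+f['cy']
def p2w(f,u,v,z):
    R=np.array(f['R']);t=np.array(f['t']).ravel()
    d=R.T@np.array([(u-f['cx'])/f['fx'],(v-f['cy'])/f['fy'],1]);o=-R.T@t
    return o+d*(z-o[2])/d[2]
E
python3 - <<'E'
from h import *
o=env.get_obs();print(o,env.nose_length)
print(Ro.from_rotvec(o['orientation']).as_matrix().round(3))
for n in('top','side','wrist'):
    f=snap(n,n+'0.png')
    for k in f:
        if k!='pixels':print(k,np.array(f[k]).round(3).tolist())
E
```

```text
{'t': 0.0, 'joint_positions': array([ 1.10174259e+00,  3.78101083e-01,  7.96439912e-02,  1.27441912e+00,
       -2.94948162e-05,  1.46048404e+00]), 'joint_vel': array([-1.84346045e-03,  1.34940107e-03,  1.75114380e-03,  2.07411041e-03,
       -1.96234913e-05, -4.38286480e-04]), 'effort': array([ 1.53528406e-03, -4.63601875e+01,  2.69877470e+01,  2.08184996e-02,
        2.86957920e-04,  1.48942885e-07]), 'ee_pos': array([201.60041544, 537.82122976, 241.34617231]), 'orientation': array([-0.56039161, -3.09063112,  0.00314362]), 'contact_force': array([ 0.52914791, -0.35374309, -0.03946703]), 'ft_torque': array([ 0.02747812, -0.00910653,  0.04645618]), 'gripper_force': 0.0, 'opening': 85.43271385956062} 11.0
[[-0.936  0.351 -0.001]
 [ 0.351  0.936 -0.002]
 [ 0.    -0.002 -1.   ]]
fx 483.705
fy 483.705
cx 323.341
cy 240.66
R [[-0.027, -1.0, -0.006], [-0.985, 0.028, -0.168], [0.168, 0.001, -0.986]]
t [6.508, 539.375, 1145.539]
fx 508.382
fy 508.382
cx 316.008
cy 239.28
R [[0.986, -0.166, 0.01], [-0.109, -0.691, -0.715], [0.125, 0.704, -0.699]]
t [-517.44, 90.355, 1335.184]
fx 399.343
fy 399.343
cx 315.866
cy 245.325
mount [[0.001, -0.951, -0.31, 80.015], [1.0, -0.0, 0.002, -1.129], [-0.002, -0.31, 0.951, -132.437], [0.0, 0.0, 0.0, 1.0]]
```

View pics/top0.png

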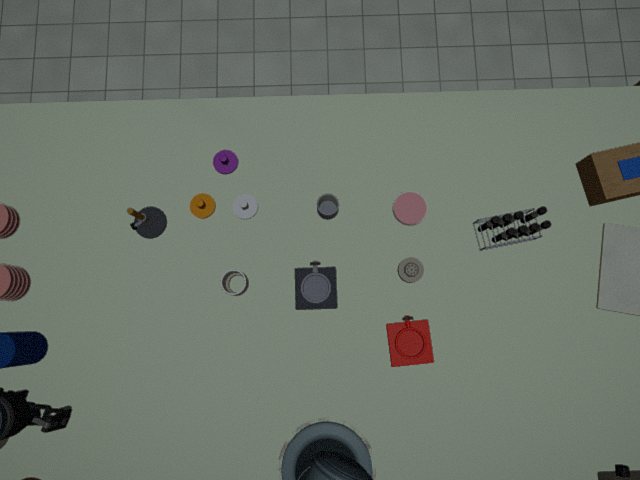

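View pics/side0.png

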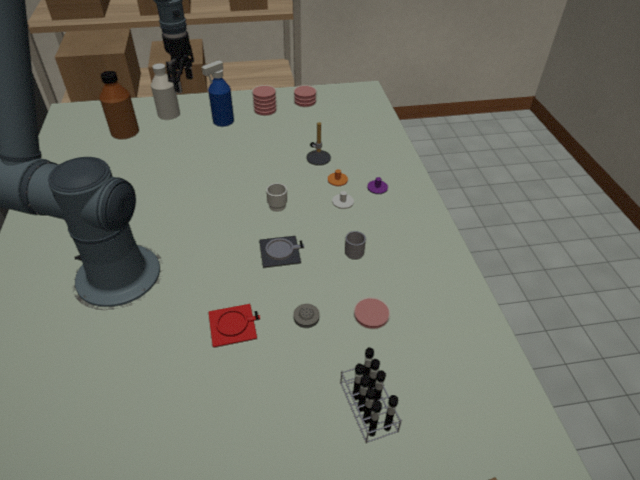

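Top view candidates:
- **Lids:** white (245,207), orange (203,206), purple (226,161). The task names the white one.
- **Stands:** dark (316,288) and red (410,343). The task names the dark one.
- **Other parts:** cup (328,207), support (410,270), funnel (235,283).

I'll confirm these in one enlarged crop.

```bash
python3 - <<'E'
from h import *
f=load('top0')
im=f['pixels'][140:380,180:450,::-1]
cv2.imwrite('pics/crop.png',cv2.resize(im,None,fx=2.5,fy=2.5,interpolation=cv2.INTER_CUBIC))
for n,u,v,z in(('seat',316,288,20),('recv rim',328,201,60),('recv',328,207,30),('support',410,270,31),('funneltop',234.5,281,65),('lid',244.5,207,13),('dish',409.5,209,15)):
    print(n,p2w(f,u,v,z).round(1))
E
```

```text
seat [425.4  12.9  20. ]
recv rim [635.8 -22.7  60. ]
recv [627.9 -22.6  30. ]
support [ 462.5 -220.    31. ]
funneltop [444.3 206.5  65. ]
lid [638.2 191.2  13. ]
dish [ 620.3 -230.6   15. ]
```

View pics/crop.png

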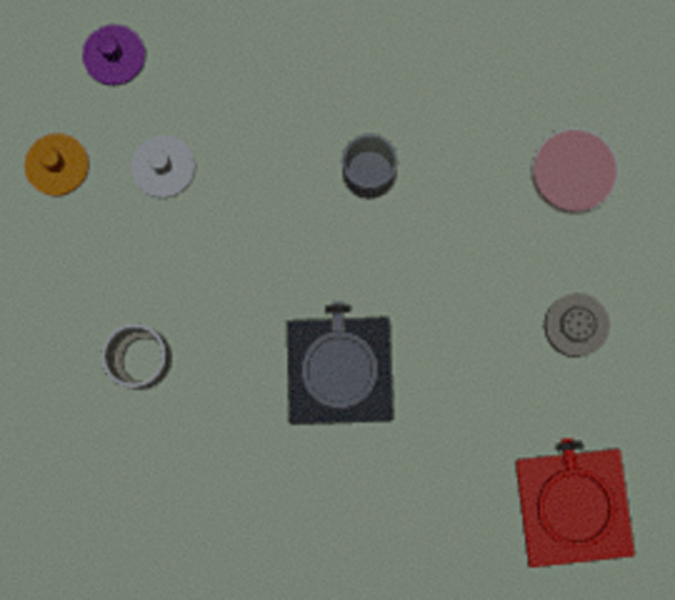

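The crop confirms the white lid at crop (163,166), apart from orange (57,165) and purple (114,55). The dark stand is at (340,370), apart from the red one at (575,507). First I square the tool to the world axes.

```bash
python3 -m inch '[{"linear":[0,0,0],"turn":[0,0,-0.18]},{"linear":[0,0,0],"turn":[0,0,-0.36]},{"linear":[0,0,0],"turn":[0,0,-0.36]}]' 1 40
python3 - <<'E'
from h import *
o=env.get_obs();print(Ro.from_rotvec(o['orientation']).as_matrix().round(3).tolist())
E
# go toward (640,-22,240): dx +438 dy -560
python3 -m inch '[{"linear":[-4,-5,0],"turn":[0,0,0]},{"linear":[-8,-10,0],"turn":[0,0,0]},{"linear":[-12,-15,0],"turn":[0,0,0]},{"linear":[-16,-20,0],"turn":[0,0,0]},{"linear":[-19.5,-25,0],"turn":[0,0,0]}]'
```

```text
t: 0.52
ee_pos: [201.8, 538.2, 242.0]
orientation: [-0.001, -3.141, 0.001]
contact_force: [-0.3, 0.1, -0.1]
opening: 85.4
gripper_force: 0.0
[[-1.0, 0.001, -0.0], [0.001, 1.0, -0.001], [0.0, -0.001, -1.0]]
t: 1.15
ee_pos: [395.6, 290.8, 242.3]
orientation: [0.003, 3.141, 0.0]
contact_force: [1.5, -0.1, -0.0]
opening: 85.2
gripper_force: 0.0
```

```bash
python3 -m inch '[{"linear":[-3.5,-5,0],"turn":[0,0,0]},{"linear":[-7,-10,0],"turn":[0,0,0]},{"linear":[-10.5,-15,0],"turn":[0,0,0]},{"linear":[-14,-20,0],"turn":[0,0,0]},{"linear":[-17.5,-25,0],"turn":[0,0,0]}]' && python3 -m inch '[{"linear":[-3,-3,3],"turn":[0,0,0]},{"linear":[-6,-6.2,6],"turn":[0,0,0]},{"linear":[-6,-6.2,6],"turn":[0,0,0]},{"linear":[-6,-6.2,6],"turn":[0,0,0]}]'
cat >> h.py <<'E'
def wsnap(fn):
    "wrist picture with world calibration"
    o=env.get_obs(); f=snap('wrist',fn)
    T=np.eye(4);T[:3,:3]=Ro.from_rotvec(o['orientation']).as_matrix();T[:3,3]=o['ee_pos']
    C=np.linalg.inv(T@np.array(f['mount'])); f['R']=C[:3,:3];f['t']=C[:3,3]
    np.save('pics/'+fn[:-4]+'.npy',f,allow_pickle=True); return f
def draw(f,circles,fn):
    im=f['pixels'][:,:,::-1].copy()
    for x,y,z,r in circles:
        p=[w2p(f,[x+r*np.cos(a),y+r*np.sin(a),z]) for a in np.linspace(0,6.28,60)]
        cv2.polylines(im,[np.int32(np.round(p))],True,(0,255,0),1)
    cv2.imwrite('pics/'+fn,im)
E
python3 - <<'E'
from h import *
f=wsnap('w1.png'); draw(f,[(632,-22,60,28)],'w1d.png')
E
```

```text
t: 1.78
ee_pos: [570.7, 40.8, 242.3]
orientation: [0.004, 3.141, 0.001]
contact_force: [0.7, 0.8, 0.5]
opening: 85.5
gripper_force: 0.0
t: 2.28
ee_pos: [629.4, -19.0, 182.3]
orientation: [-0.001, -3.141, -0.001]
contact_force: [-0.5, -0.4, -0.2]
opening: 85.5
gripper_force: 0.0
```

View pics/w1d.png

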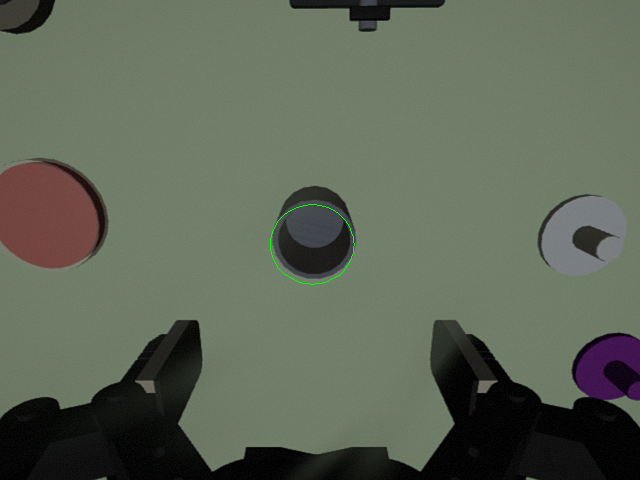

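The rim outline spans columns 276–356 and rows 201–279, about 4 px above my drawn circle. I'll write a gradient-based fit to refine it.

```bash
cat >> h.py <<'E'
def fit(f,x,y,z,rs,span=10):
    "shift of the projected circle(s) that gives the strongest edges"
    g=cv2.GaussianBlur(f['pixels'],(0,0),1.2).astype(np.float32)
    m=sum(np.hypot(cv2.Sobel(g[...,k],5,1,0),cv2.Sobel(g[...,k],5,0,1)) for k in range(3)); m=np.minimum(m,np.percentile(m,98))
    a=np.linspace(0,2*np.pi,90,endpoint=False)
    best=[]
    for dx in np.arange(-span,span+.1,.5):
        for dy in np.arange(-span,span+.1,.5):
            s=0
            for r in np.atleast_1d(rs):
                P=np.c_[x+dx+r*np.cos(a),y+dy+r*np.sin(a),np.full(90,z)]@f['R'].T+f['t']
                s+=cv2.remap(m,np.float32(f['fx']*P[:,0]/P[:,2]+f['cx'])[None],np.float32(f['fy']*P[:,1]/P[:,2]+f['cy'])[None],1).mean()
            best.append((s,x+dx,y+dy))
    best.sort(); b=np.array(best[-8:]); return b[:,1:].mean(0).round(1),b[-1,0].round(0)
E
python3 - <<'E'
from h import *
f=load('w1'); print(p2w(f,315.5,240,60),fit(f,632,-22,60,[28,24]),fit(f,632,-22,60,28))
t=load('top0')
print('seat',fit(t,425,13,20,[38,32]),'recv',fit(t,632,-22,60,[28]),'sup',fit(t,462,-220,24,32),'fun',fit(t,444,206,65,[31,27]),'lid',fit(t,638,191,13,33))
E
```

```text
[628.33313221 -19.50185139  60.        ] (array([628.4, -20.6]), np.float64(443.0)) (array([628.1, -20.6]), np.float64(245.0))
seat (array([426.2,  14.5]), np.float64(320.0)) recv (array([622.2, -20.8]), np.float64(269.0)) sup (array([ 463.2, -220.5]), np.float64(210.0)) fun (array([442. , 208.8]), np.float64(441.0)) lid (array([642.9, 192.4]), np.float64(77.0))
```

```bash
python3 -m inch '[{"linear":[0.1,-0.15,5],"turn":[0,0,0]},{"linear":[0.1,-0.15,10],"turn":[0,0,0]},{"linear":[0.1,-0.15,14.4],"turn":[0,0,0]},{"linear":[0.1,-0.15,14.4],"turn":[0,0,0]},{"linear":[0.1,-0.15,14.4],"turn":[0,0,0]}]' && python3 -m inch '[{"linear":[0,0,0],"turn":[0,0,0]},{"linear":[0,0,0],"turn":[0,0,0]},{"linear":[0,0,0],"turn":[0,0,0]},{"linear":[0,0,0],"turn":[0,0,0]},{"linear":[0,0,0],"turn":[0,0,0]}]' 0 40
```

```text
t: 2.95
ee_pos: [630.3, -20.2, 40.9]
orientation: [-0.003, 3.138, -0.0]
contact_force: [0.3, -0.5, 0.7]
opening: 85.3
gripper_force: 0.0
t: 3.58
ee_pos: [630.9, -20.7, 41.1]
orientation: [-0.002, 3.137, 0.0]
contact_force: [-0.9, 1.8, 7.3]
opening: 55.3
gripper_force: 41.4
```

```bash
python3 -m inch '[{"linear":[0,0,-3],"turn":[0,0,0]},{"linear":[0,0,-6],"turn":[0,0,0]},{"linear":[5,1,-7],"turn":[0,0,0]},{"linear":[10,2,-7],"turn":[0,0,0]},{"linear":[15,3,-7],"turn":[0,0,0]}]' && python3 -m inch '[{"linear":[3,0.3,0],"turn":[0,0,0]},{"linear":[5.2,0.5,0],"turn":[0,0,0]},{"linear":[5.2,0.5,0],"turn":[0,0,0]},{"linear":[5.2,0.5,0],"turn":[0,0,0]},{"linear":[5.2,0.5,0],"turn":[0,0,0]}]'
python3 - <<'E'
from h import *
o=env.get_obs();p=o['ee_pos'];print(p)
f=wsnap('w2.png')
s=fit(f,426,14,20,[38,32],6)[0]; c=fit(f,p[0]-2,p[1],p[2]+19,[28,24],6); print(s,c)
t=snap('top','t2.png')
draw(f,[(*s,20,38),(*s,20,32),(*c[0],p[2]+19,28)],'w2d.png')
E
```

```text
t: 4.2
ee_pos: [477.8, 9.2, 109.1]
orientation: [-0.001, 3.14, -0.0]
contact_force: [0.2, -0.1, -1.0]
opening: 55.1
gripper_force: 43.3
t: 4.82
ee_pos: [428.3, 13.8, 108.7]
orientation: [-0.002, 3.14, -0.0]
contact_force: [0.6, -0.0, -1.8]
opening: 55.3
gripper_force: 43.3
[428.33714403  13.75987605 108.67746458]
[427.   14.8] (array([426.1,  13.1]), np.float64(504.0))
```

View pics/w2d.png

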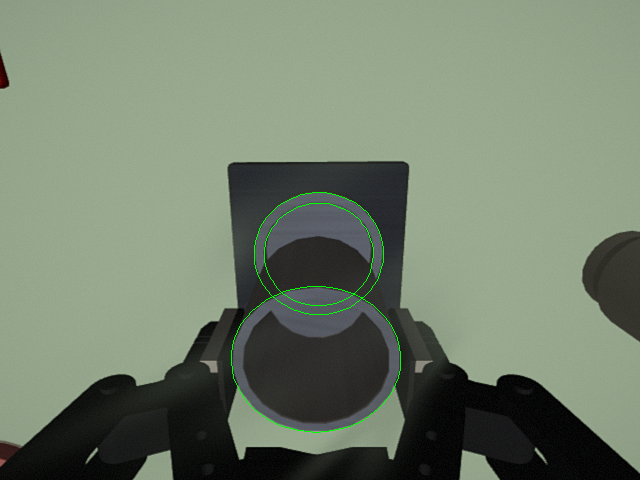

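The cup rim (316,360) and the seat ring (319,253) both fit cleanly, so the cup only needs a 1–2 mm shift. Lowering now.

```bash
python3 -m inch '[{"linear":[-0.1,0.15,2.5],"turn":[0,0,0]},{"linear":[-0.1,0.15,4.5],"turn":[0,0,0]},{"linear":[-0.1,0.15,5.3],"turn":[0,0,0]},{"linear":[-0.1,0.15,5.6],"turn":[0,0,0]},{"linear":[-0.1,0.15,5.6],"turn":[0,0,0]}]'; python3 - <<'E'
from h import *
o=env.get_obs();print(o['ee_pos'],o['contact_force'],o['gripper_force'])
E
```

```text
t: 5.55
ee_pos: [427.5, 15.6, 53.2]
orientation: [0.002, -3.141, -0.0]
contact_force: [-3.8, 1.2, 5.8]
opening: 55.5
gripper_force: 43.9
[427.54329756  15.56966303  53.18819304] [-3.8374574   1.22510452  5.83107639] 43.86618856340647
```

Seated with light contact. Release, rise, and check.

```bash
python3 -m inch '[{"linear":[0,0,0],"turn":[0,0,0]},{"linear":[0,0,0],"turn":[0,0,0]},{"linear":[0,0,0],"turn":[0,0,0]},{"linear":[0,0,0],"turn":[0,0,0]}]' 1 && python3 -m inch '[{"linear":[0,0,-5],"turn":[0,0,0]},{"linear":[0,0,-10],"turn":[0,0,0]},{"linear":[0,0,-14],"turn":[0,0,0]},{"linear":[0,0,-14],"turn":[0,0,0]}]'
python3 - <<'E'
from h import *
f=wsnap('w3.png')
for z in (72,75,80):print(z,fit(f,427,15,z,[28,24],6))
print(fit(f,427,15,20,38,6))
E
```

```text
t: 6.05
ee_pos: [428.1, 15.5, 52.4]
orientation: [-0.002, 3.141, 0.0]
contact_force: [1.0, 0.2, 0.2]
opening: 85.4
gripper_force: 0.0
t: 6.55
ee_pos: [430.6, 15.2, 195.5]
orientation: [-0.002, 3.134, -0.001]
contact_force: [0.6, -0.6, -0.8]
opening: 85.6
gripper_force: 0.0
72 (array([425.6,  15.6]), np.float64(425.0))
75 (array([424.6,  15.4]), np.float64(394.0))
80 (array([421.8,  15.2]), np.float64(324.0))
(array([427.2,  15. ]), np.float64(197.0))
```

Cup is home (best fit at rim z=72). Next, the support plate.

```bash
python3 -m inch '[{"linear":[-0.7,-6,0],"turn":[0,0,0]},{"linear":[-1.4,-12,0],"turn":[0,0,0]},{"linear":[-2.1,-18,0],"turn":[0,0,0]},{"linear":[-3.3,-23.5,2],"turn":[0,0,0]},{"linear":[-3.3,-23.5,5],"turn":[0,0,0]}]' && python3 -m inch '[{"linear":[0,0,0],"turn":[0,0,0]},{"linear":[0,0,0],"turn":[0,0,0]},{"linear":[0,0,0],"turn":[0,0,0]}]'
python3 - <<'E'
from h import *
print(env.get_obs()['ee_pos'])
f=wsnap('w4.png')
for z in (22,24,26):print(z,fit(f,463,-220,z,32,8))
print(fit(f,463,-220,31,18,8))
c=fit(f,463,-220,24,32,8)[0]
draw(f,[(*c,24,32),(*c,31,18)],'w4d.png')
E
```

```text
t: 7.22
ee_pos: [462.0, -223.6, 140.6]
orientation: [0.006, 3.14, -0.002]
contact_force: [-0.6, 0.4, 0.9]
opening: 85.5
gripper_force: 0.0
t: 7.6
ee_pos: [461.7, -219.1, 143.3]
orientation: [-0.004, 3.14, -0.001]
contact_force: [0.0, -0.1, 0.5]
opening: 85.2
gripper_force: 0.0
[ 461.73160085 -219.13273688  143.29248572]
22 (array([ 465. , -222.8]), np.float64(255.0))
24 (array([ 463.7, -222.9]), np.float64(250.0))
26 (array([ 462.6, -222.9]), np.float64(253.0))
(array([ 462.9, -222.9]), np.float64(222.0))
```

View pics/w4d.png

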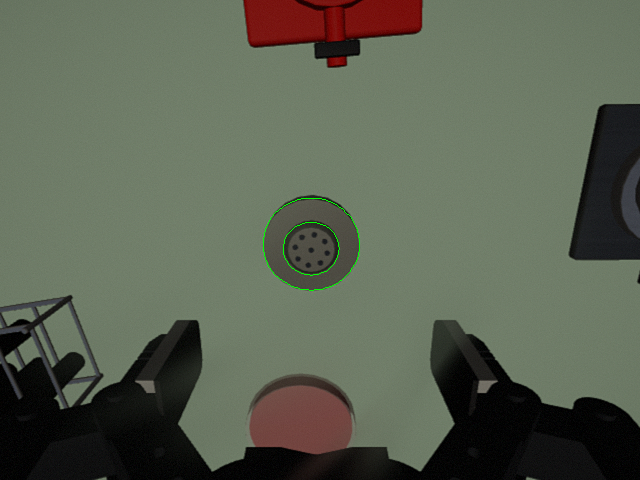

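The plate's flange is centred at (311,244) and the fitted circles lie on it. Grasping.

```bash
python3 -m inch '[{"linear":[-0.17,-0.38,5],"turn":[0,0,0]},{"linear":[-0.17,-0.38,10],"turn":[0,0,0]},{"linear":[-0.17,-0.38,12],"turn":[0,0,0]},{"linear":[-0.17,-0.38,12.9],"turn":[0,0,0]},{"linear":[-0.17,-0.38,12.9],"turn":[0,0,0]}]' && python3 -m inch '[{"linear":[0,0,0],"turn":[0,0,0]},{"linear":[0,0,0],"turn":[0,0,0]},{"linear":[0,0,0],"turn":[0,0,0]},{"linear":[0,0,0],"turn":[0,0,0]},{"linear":[0,0,0],"turn":[0,0,0]}]' 0 40
```

```text
t: 8.28
ee_pos: [463.3, -223.3, 13.8]
orientation: [-0.003, 3.141, -0.001]
contact_force: [-0.2, -0.5, 0.2]
opening: 85.3
gripper_force: 0.0
t: 8.9
ee_pos: [464.1, -223.8, 15.1]
orientation: [-0.002, 3.139, -0.002]
contact_force: [-1.1, 1.7, 6.1]
opening: 62.8
gripper_force: 42.9
```

```bash
python3 -m inch '[{"linear":[0,0,-5],"turn":[0,0,0]},{"linear":[0,0,-10],"turn":[0,0,0]},{"linear":[0.9,6,-11],"turn":[0,0,0]},{"linear":[1.8,12,-11],"turn":[0,0,0]},{"linear":[2.7,18,-11],"turn":[0,0,0]}]' && python3 -m inch '[{"linear":[0.6,3.5,0],"turn":[0,0,0]},{"linear":[1.04,5.8,0],"turn":[0,0,0]},{"linear":[1.04,5.8,0],"turn":[0,0,0]},{"linear":[1.04,5.8,0],"turn":[0,0,0]},{"linear":[1.04,5.8,0],"turn":[0,0,0]}]'
python3 - <<'E'
from h import *
p=env.get_obs()['ee_pos'];print(p)
f=wsnap('w5.png')
c=fit(f,p[0],p[1],p[2]+16.5,18,6); r=fit(f,426,15,72,[28],5)
print(c,r,fit(f,p[0],p[1],p[2]+9.5,32,6))
draw(f,[(*c[0],p[2]+16.5,18),(*c[0],p[2]+9.5,32),(426,15.3,72,28)],'w5d.png')
E
```

```text
t: 9.52
ee_pos: [436.0, -42.0, 124.6]
orientation: [-0.0, 3.139, -0.0]
contact_force: [0.4, 0.1, -1.7]
opening: 62.7
gripper_force: 45.1
t: 10.15
ee_pos: [425.7, 13.8, 123.5]
orientation: [0.0, 3.141, -0.0]
contact_force: [-0.5, 0.2, -1.7]
opening: 62.1
gripper_force: 45.1
[425.66048493  13.79225724 123.53296845]
(array([423.5,  14. ]), np.float64(125.0)) (array([425.9,  15.4]), np.float64(162.0)) (array([425.7,  13.2]), np.float64(310.0))
```

View pics/w5d.png

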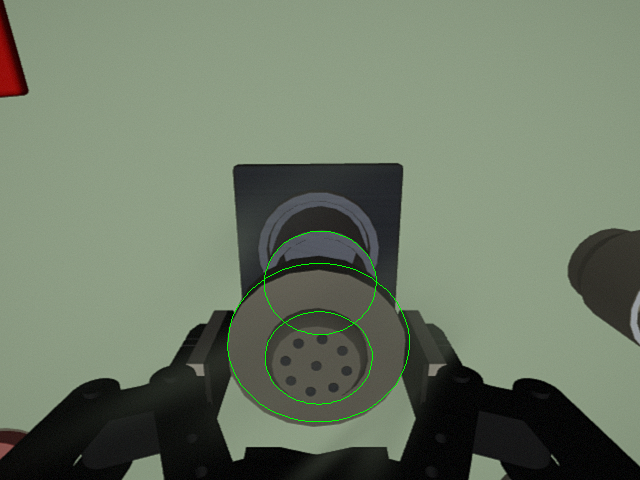

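The fitted flange centre (425.7, 13.2) is about 2 mm right of the cup axis; the boss-only fit was misled by the background. Correct and lower.

```bash
python3 -m inch '[{"linear":[0,0.2,2],"turn":[0,0,0]},{"linear":[0,0.2,3.5],"turn":[0,0,0]},{"linear":[0,0.2,4.2],"turn":[0,0,0]},{"linear":[0,0.2,4.6],"turn":[0,0,0]},{"linear":[0,0.2,4.6],"turn":[0,0,0]}]'; python3 -m inch '[{"linear":[0,0,0],"turn":[0,0,0]},{"linear":[0,0,0],"turn":[0,0,0]}]'
```

```text
t: 10.82
ee_pos: [425.5, 16.5, 77.6]
orientation: [-0.001, 3.141, -0.0]
contact_force: [0.1, 0.1, -0.8]
opening: 62.6
gripper_force: 45.3
t: 11.08
ee_pos: [425.4, 16.7, 77.6]
orientation: [-0.002, 3.141, 0.0]
contact_force: [0.0, 0.5, -1.7]
opening: 62.1
gripper_force: 45.3
```

Still about 1 mm above contact. Down 1.5 mm, release, rise and check.

```bash
python3 -m inch '[{"linear":[0,0,0.15],"turn":[0,0,0]},{"linear":[0,0,0.15],"turn":[0,0,0]},{"linear":[0,0,0.15],"turn":[0,0,0]}]'; python3 -m inch '[{"linear":[0,0,0],"turn":[0,0,0]},{"linear":[0,0,0],"turn":[0,0,0]},{"linear":[0,0,0],"turn":[0,0,0]},{"linear":[0,0,0],"turn":[0,0,0]}]' 1 && python3 -m inch '[{"linear":[0,0,-5],"turn":[0,0,0]},{"linear":[0,0,-10],"turn":[0,0,0]},{"linear":[0,0,-13],"turn":[0,0,0]},{"linear":[0,0,-13],"turn":[0,0,0]},{"linear":[0,0,-13],"turn":[0,0,0]}]'
python3 - <<'E'
from h import *
print(env.get_obs()['ee_pos'])
f=wsnap('w6.png')
for z in (83,86,89,92):print(z,fit(f,426,15,z,32,6))
b=fit(f,426,15,93,18,6); print(b)
c=fit(f,426,15,86,32,6)[0]
draw(f,[(*c,86,32),(*c,93,18)],'w6d.png')
E
```

```text
t: 11.45
ee_pos: [425.6, 16.6, 77.1]
orientation: [-0.002, 3.14, -0.0]
contact_force: [-3.8, 0.4, 11.1]
opening: 62.5
gripper_force: 46.4
t: 11.95
ee_pos: [425.1, 16.7, 75.7]
orientation: [0.002, -3.141, -0.0]
contact_force: [-0.4, -1.4, 1.0]
opening: 85.0
gripper_force: 0.0
t: 12.58
ee_pos: [424.7, 16.7, 205.0]
orientation: [0.002, -3.141, -0.0]
contact_force: [-0.6, -0.1, -0.3]
opening: 85.4
gripper_force: 0.0
[424.67088512  16.74850481 204.95802061]
83 (array([427.1,  16.4]), np.float64(282.0))
86 (array([426.1,  16.4]), np.float64(279.0))
89 (array([425.2,  16.2]), np.float64(245.0))
92 (array([424.4,  15.8]), np.float64(198.0))
(array([424.5,  16.2]), np.float64(247.0))
```

View pics/w6d.png

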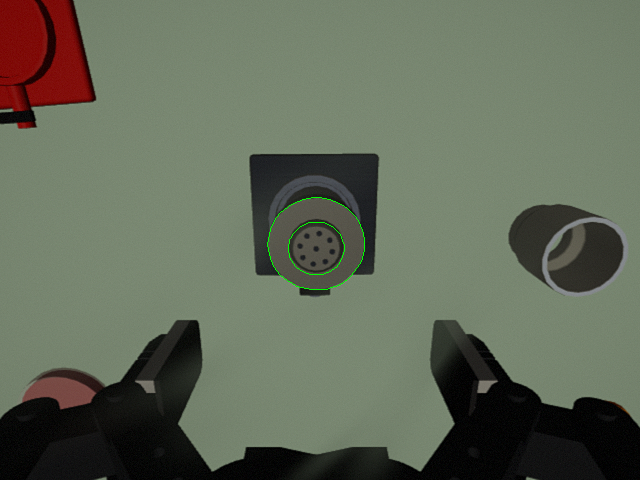

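Support plate sits level on the cup: flange fit (316,243) and boss fit (316,247) agree with z=86/93. Next, the funnel.

```bash
python3 -m inch '[{"linear":[-0.5,5.5,0],"turn":[0,0,0]},{"linear":[-1,11,0],"turn":[0,0,0]},{"linear":[-1.5,16,1],"turn":[0,0,0]},{"linear":[-1.73,19.2,2.5],"turn":[0,0,0]},{"linear":[-1.73,19.2,2.5],"turn":[0,0,0]}]' && python3 -m inch '[{"linear":[0,0,0],"turn":[0,0,0]},{"linear":[0,0,0],"turn":[0,0,0]},{"linear":[0,0,0],"turn":[0,0,0]}]'
python3 - <<'E'
from h import *
print(env.get_obs()['ee_pos'])
f=wsnap('w7.png')
for z in (63,65,67):print(z,fit(f,442,208,z,[31,27],8))
t=load('top0');
E
```

```text
t: 13.25
ee_pos: [440.2, 209.8, 178.0]
orientation: [0.007, -3.137, 0.002]
contact_force: [-0.4, -1.2, -0.3]
opening: 85.5
gripper_force: 0.0
t: 13.62
ee_pos: [442.5, 207.9, 181.2]
orientation: [0.0, 3.141, 0.0]
contact_force: [-0.2, -0.8, 0.6]
opening: 85.6
gripper_force: 0.0
[442.49203404 207.906138   181.15156827]
63 (array([442.9, 210.9]), np.float64(487.0))
65 (array([442.4, 210.9]), np.float64(479.0))
67 (array([441.6, 210.9]), np.float64(463.0))
```

```bash
python3 -m inch '[{"linear":[0,0.3,5],"turn":[0,0,0]},{"linear":[0,0.3,10],"turn":[0,0,0]},{"linear":[0,0.3,13.5],"turn":[0,0,0]},{"linear":[0,0.3,14.1],"turn":[0,0,0]},{"linear":[0,0.3,14.1],"turn":[0,0,0]}]' && python3 -m inch '[{"linear":[0,0,0],"turn":[0,0,0]},{"linear":[0,0,0],"turn":[0,0,0]},{"linear":[0,0,0],"turn":[0,0,0]},{"linear":[0,0,0],"turn":[0,0,0]},{"linear":[0,0,0],"turn":[0,0,0]}]' 0 30
python3 -c "
from h import *
print(env.get_obs()['ee_pos'])"
```

```text
t: 14.3
ee_pos: [442.8, 211.7, 40.5]
orientation: [-0.001, 3.141, 0.0]
contact_force: [0.7, -0.6, -0.1]
opening: 85.2
gripper_force: 0.0
t: 14.92
ee_pos: [444.0, 212.1, 41.9]
orientation: [-0.002, 3.138, 0.001]
contact_force: [-0.3, -0.8, 5.6]
opening: 62.4
gripper_force: 31.5
[443.96207857 212.13573302  41.89885547]
```

```bash
python3 -m inch '[{"linear":[0,0,-5],"turn":[0,0,0]},{"linear":[0,0,-10],"turn":[0,0,0]},{"linear":[0.2,-3,-12.5],"turn":[0,0,0]},{"linear":[0.7,-9,-12.5],"turn":[0,0,0]},{"linear":[1.2,-15,-12.5],"turn":[0,0,0]}]' && python3 -m inch '[{"linear":[0.47,-4.5,0],"turn":[0,0,0]},{"linear":[0.47,-4.5,0],"turn":[0,0,0]},{"linear":[0.47,-4.5,0],"turn":[0,0,0]},{"linear":[0.47,-4.5,0],"turn":[0,0,0]},{"linear":[0.47,-4.5,0],"turn":[0,0,0]}]'
python3 - <<'E'
from h import *
p=env.get_obs()['ee_pos'];print(p)
f=wsnap('w8.png')
c=fit(f,p[0],p[1],p[2]+23,[31,27],6); s=fit(f,426,16,86,32,5)
print(c,s)
draw(f,[(*c[0],p[2]+23,31),(*c[0],p[2]+23,27),(425.8,16.3,86,32)],'w8d.png')
E
```

```text
t: 15.55
ee_pos: [431.4, 60.5, 166.6]
orientation: [-0.005, 3.137, -0.0]
contact_force: [1.3, -1.0, -1.8]
opening: 62.2
gripper_force: 33.8
t: 16.18
ee_pos: [425.9, 17.6, 164.9]
orientation: [-0.005, 3.141, 0.0]
contact_force: [0.0, 0.7, -1.6]
opening: 61.9
gripper_force: 33.8
[425.8850962   17.64860673 164.85290198]
(array([424.6,  17.1]), np.float64(708.0)) (array([426.5,  16.2]), np.float64(240.0))
```

View pics/w8d.png

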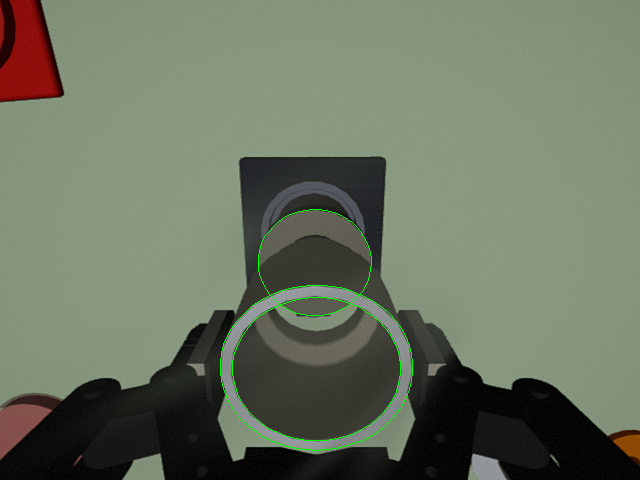

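The funnel rim (316,368) fits well, offset about 1.5 mm from the plate. Correct and lower.

```bash
python3 -m inch '[{"linear":[-0.14,-0.08,1.5],"turn":[0,0,0]},{"linear":[-0.14,-0.08,2.7],"turn":[0,0,0]},{"linear":[-0.14,-0.08,3.4],"turn":[0,0,0]},{"linear":[-0.14,-0.08,3.75],"turn":[0,0,0]},{"linear":[-0.14,-0.08,3.75],"turn":[0,0,0]}]'; python3 -m inch '[{"linear":[0,0,0.05],"turn":[0,0,0]},{"linear":[0,0,0.05],"turn":[0,0,0]}]'
```

```text
t: 16.85
ee_pos: [427.4, 16.1, 128.1]
orientation: [-0.002, 3.141, 0.001]
contact_force: [-2.2, 0.2, 5.2]
opening: 61.9
gripper_force: 34.3
t: 17.1
ee_pos: [427.6, 16.1, 128.1]
orientation: [-0.002, 3.14, 0.001]
contact_force: [-3.1, 1.6, 9.0]
opening: 62.3
gripper_force: 34.6
```

In contact at the expected height. Release, rise and check.

```bash
python3 -m inch '[{"linear":[0,0,0],"turn":[0,0,0]},{"linear":[0,0,0],"turn":[0,0,0]},{"linear":[0,0,0],"turn":[0,0,0]},{"linear":[0,0,0],"turn":[0,0,0]}]' 1 && python3 -m inch '[{"linear":[0,0,-5],"turn":[0,0,0]},{"linear":[0,0,-10],"turn":[0,0,0]},{"linear":[0,0,-13],"turn":[0,0,0]},{"linear":[0,0,-13],"turn":[0,0,0]},{"linear":[0,0,-13],"turn":[0,0,0]}]'
python3 - <<'E'
from h import *
print(env.get_obs()['ee_pos'])
f=wsnap('w9.png')
for z in (145,148,151,154,158):print(z,fit(f,426,16,z,[31,27],6))
c=fit(f,426,16,151,[31,27],6)[0]
draw(f,[(*c,151,31),(*c,151,27),(*c,86,22)],'w9d.png')
E
```

```text
t: 17.6
ee_pos: [427.1, 15.9, 126.7]
orientation: [0.002, -3.141, -0.0]
contact_force: [-0.5, 0.9, -0.9]
opening: 85.4
gripper_force: 0.0
t: 18.23
ee_pos: [426.8, 15.9, 255.9]
orientation: [0.002, -3.14, -0.0]
contact_force: [0.1, -1.4, -0.2]
opening: 85.2
gripper_force: 0.0
[426.75923651  15.92383713 255.91208637]
145 (array([428.1,  15.6]), np.float64(581.0))
148 (array([427.2,  15.5]), np.float64(615.0))
151 (array([426.4,  15.6]), np.float64(609.0))
154 (array([425.6,  15.6]), np.float64(577.0))
158 (array([424.5,  15.8]), np.float64(472.0))
```

View pics/w9d.png

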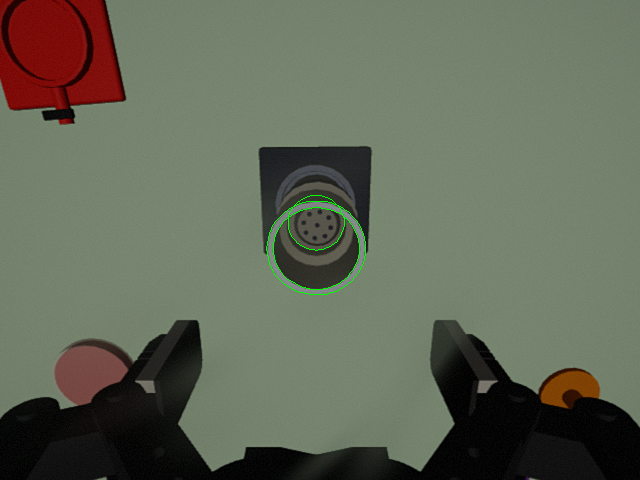

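The funnel is home: rim circle at (316,248), with the boss visible inside it at (316,223). Next, the white lid.

```bash
python3 -m inch '[{"linear":[-4.5,3.5,0],"turn":[0,0,0]},{"linear":[-9,7.2,0],"turn":[0,0,0]},{"linear":[-13.5,11,1],"turn":[0,0,0]},{"linear":[-18,14.7,4],"turn":[0,0,0]},{"linear":[-21.4,17.6,8],"turn":[0,0,0]}]' && python3 -m inch '[{"linear":[0,0,2],"turn":[0,0,0]},{"linear":[0,0,2],"turn":[0,0,0]},{"linear":[0,0,2],"turn":[0,0,0]},{"linear":[0,0,2],"turn":[0,0,0]}]'
python3 - <<'E'
from h import *
print(env.get_obs()['ee_pos'])
f=wsnap('w10.png')
c=fit(f,641,192,13,33,10); k=fit(f,*c[0],43,10,8); print(c,k)
c=c[0]
draw(f,[(*c,13,33),(*c,43,10)],'w10d.png')
E
```

```text
t: 18.9
ee_pos: [642.2, 193.5, 175.2]
orientation: [-0.003, 3.141, 0.0]
contact_force: [0.8, 0.1, 1.2]
opening: 85.1
gripper_force: 0.0
t: 19.4
ee_pos: [641.3, 191.7, 159.0]
orientation: [-0.001, 3.139, 0.001]
contact_force: [-0.5, 0.3, -0.4]
opening: 85.4
gripper_force: 0.0
[641.33038117 191.67525947 159.00034739]
(array([640.9, 191.4]), np.float64(122.0)) (array([633.6, 191.2]), np.float64(187.0))
```

View pics/w10d.png

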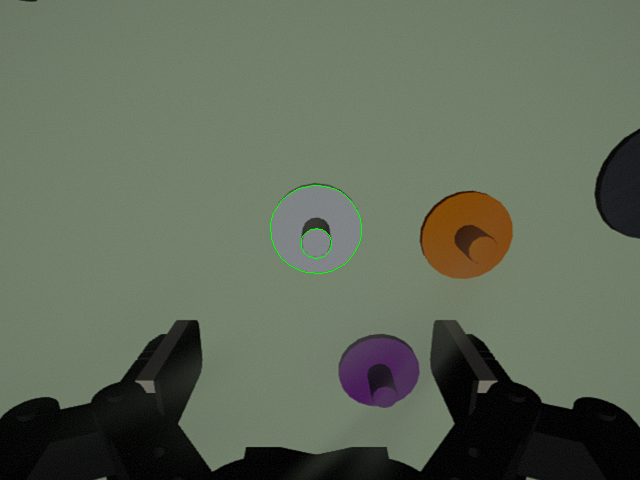

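The fitted circles lie on the white lid (316,229) and its knob top (316,243). Orange (466,235) and purple (380,370) are clear of the fingers. Grasping the knob.

```bash
python3 -m inch '[{"linear":[0,0,5],"turn":[0,0,0]},{"linear":[0,0,10],"turn":[0,0,0]},{"linear":[0,0,12.5],"turn":[0,0,0]},{"linear":[0,0,13.1],"turn":[0,0,0]},{"linear":[0,0,13.1],"turn":[0,0,0]}]' 0.6 && python3 -m inch '[{"linear":[0,0,0],"turn":[0,0,0]},{"linear":[0,0,0],"turn":[0,0,0]},{"linear":[0,0,0],"turn":[0,0,0]},{"linear":[0,0,0],"turn":[0,0,0]},{"linear":[0,0,0],"turn":[0,0,0]}]' 0 30
```

```text
t: 20.08
ee_pos: [641.5, 192.0, 27.4]
orientation: [-0.002, 3.14, 0.001]
contact_force: [0.7, 0.9, 0.2]
opening: 51.2
gripper_force: 0.0
t: 20.7
ee_pos: [642.1, 192.2, 28.0]
orientation: [-0.002, 3.138, 0.001]
contact_force: [-0.5, -0.4, 6.6]
opening: 18.8
gripper_force: 29.3
```

```bash
python3 -m inch '[{"linear":[0,0,-5],"turn":[0,0,0]},{"linear":[0,0,-10],"turn":[0,0,0]},{"linear":[0,0,-15],"turn":[0,0,0]},{"linear":[2,-2,-18],"turn":[0,0,0]},{"linear":[6,-5.5,-18],"turn":[0,0,0]}]' && python3 -m inch '[{"linear":[4,-3.2,0],"turn":[0,0,0]},{"linear":[8,-6.4,0],"turn":[0,0,0]},{"linear":[12,-9.5,0],"turn":[0,0,0]},{"linear":[15.4,-12.1,0],"turn":[0,0,0]},{"linear":[15.4,-12.1,0],"turn":[0,0,0]}]'&& python3 -m inch '[{"linear":[0,0,0],"turn":[0,0,0]},{"linear":[0,0,0],"turn":[0,0,0]},{"linear":[0,0,0],"turn":[0,0,0]}]'
python3 - <<'E'
from h import *
p=env.get_obs()['ee_pos'];print(p)
f=wsnap('w11.png')
c=fit(f,p[0],p[1],p[2]-15,33,6);k=fit(f,p[0],p[1],p[2]+15,10,5); s=fit(f,426.6,15.6,151,[31,27],5)
print(c,k,s)
draw(f,[(*c[0],p[2]-15,33),(*c[0],p[2]+15,10),(426.6,15.6,151,31)],'w11d.png')
E
```

```text
t: 21.32
ee_pos: [583.7, 137.2, 209.7]
orientation: [-0.004, 3.133, 0.002]
contact_force: [0.1, -1.0, -0.4]
opening: 19.1
gripper_force: 29.4
t: 21.95
ee_pos: [424.3, 14.8, 206.1]
orientation: [-0.002, -3.14, -0.0]
contact_force: [0.6, -0.4, -0.1]
opening: 18.9
gripper_force: 29.5
t: 22.32
ee_pos: [427.7, 16.1, 206.0]
orientation: [-0.004, 3.141, 0.0]
contact_force: [0.0, 0.7, -0.0]
opening: 19.0
gripper_force: 29.5
[427.69105969  16.10982233 206.0429501 ]
(array([426. ,  15.5]), np.float64(186.0)) (array([426.6,  15.5]), np.float64(259.0)) (array([426.5,  15.4]), np.float64(373.0))
```

View pics/w11d.png

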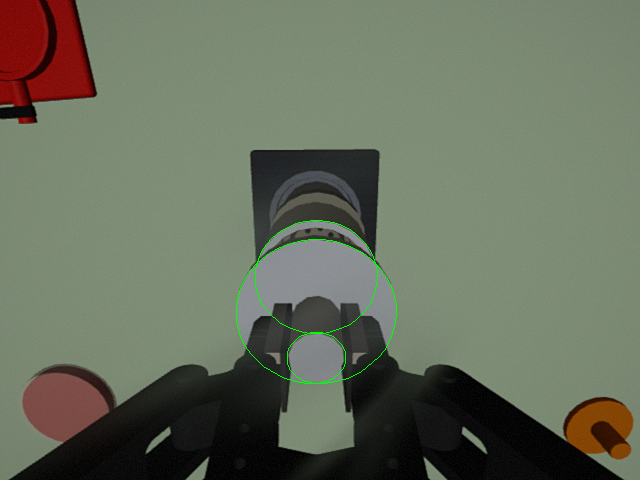

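The lid disc (316,311) and the funnel rim (316,277) line up within a millimetre. Lowering.

```bash
python3 -m inch '[{"linear":[0,0,1.5],"turn":[0,0,0]},{"linear":[0,0,2.5],"turn":[0,0,0]},{"linear":[0,0,3.1],"turn":[0,0,0]},{"linear":[0,0,3.4],"turn":[0,0,0]},{"linear":[0,0,3.4],"turn":[0,0,0]}]'; python3 -m inch '[{"linear":[0,0,0.1],"turn":[0,0,0]},{"linear":[0,0,0.1],"turn":[0,0,0]}]'
```

```text
t: 23.0
ee_pos: [427.2, 15.7, 172.3]
orientation: [-0.002, 3.141, 0.0]
contact_force: [-0.0, 0.2, -0.4]
opening: 18.8
gripper_force: 29.5
t: 23.25
ee_pos: [427.6, 15.7, 172.0]
orientation: [-0.002, 3.14, -0.0]
contact_force: [-1.3, -0.2, 4.6]
opening: 19.2
gripper_force: 30.1
```

```bash
python3 -m inch '[{"linear":[0,0,0],"turn":[0,0,0]},{"linear":[0,0,0],"turn":[0,0,0]},{"linear":[0,0,0],"turn":[0,0,0]},{"linear":[0,0,0],"turn":[0,0,0]}]' 0.6 && python3 -m inch '[{"linear":[0,0,-4],"turn":[0,0,0]},{"linear":[0,0,-8],"turn":[0,0,0]},{"linear":[0,0,-12],"turn":[0,0,0]},{"linear":[0,0,-12],"turn":[0,0,0]},{"linear":[0,0,-12],"turn":[0,0,0]}]'
python3 - <<'E'
from h import *
print(env.get_obs()['ee_pos'])
f=wsnap('w12.png')
for z in (154,157,160):print(z,fit(f,426,16,z,33,6))
k=fit(f,426,16,187,10,6); print(k)
s=snap('side','s12.png')['pixels'][150:330,200:400,::-1]
a=cv2.resize(s,(500,450),interpolation=cv2.INTER_CUBIC)
w=cv2.resize(f['pixels'][150:400,240:400,::-1],(288,450))
cv2.imwrite('pics/fin.png',np.hstack([a,w]))
E
```

```text
t: 23.75
ee_pos: [426.9, 15.7, 171.0]
orientation: [0.002, -3.141, -0.0]
contact_force: [-0.9, -0.5, 0.9]
opening: 51.7
gripper_force: 0.0
t: 24.38
ee_pos: [426.8, 15.7, 290.5]
orientation: [0.002, -3.141, -0.0]
contact_force: [0.6, 0.3, -0.9]
opening: 51.3
gripper_force: 0.0
[426.77805614  15.67648658 290.45621022]
154 (array([426.5,  15.2]), np.float64(248.0))
157 (array([425.8,  15.2]), np.float64(240.0))
160 (array([425.2,  15.2]), np.float64(225.0))
(array([422.9,  15.4]), np.float64(216.0))
```

View pics/fin.png

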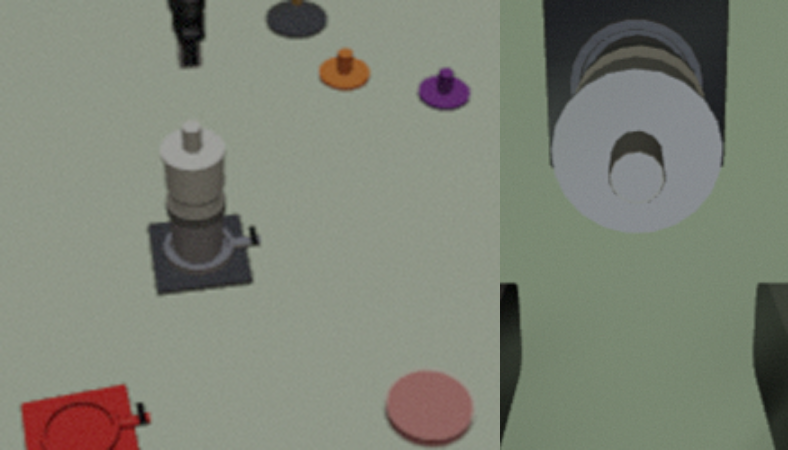

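The stack is straight in the side view. I'll check the knob top's projected position numerically to rule out lid tilt before handing in.

```bash
python3 - <<'E'
from h import *
f=load('w12'); print(w2p(f,[426,15.4,187]), w2p(f,[426,15.4,157]))
g=f['pixels'].astype(int).sum(2); print(g[225:275:2,316]); 
print([np.round(w2p(f,[426+d,15.4,187])[1],1) for d in(-10,10)],[np.round(w2p(f,[426+d,15.4,157])[1],1) for d in(-33,33)])
E
```

```text
(np.float64(316.03841253257804), np.float64(249.38835641703682)) (np.float64(315.9398519803351), np.float64(235.5962229082644))
[157 150 160 153 158 425 414 419 412 411 419 413 416 419 416 415 406 406
 413 413 416 414 413 422 412]
[np.float64(234.0), np.float64(264.4)] [np.float64(188.3), np.float64(279.5)]
```

The knob's near edge is at row 234–235 against a predicted 234.0, so the lid is level. Handing in.

```bash
python3 -c "
from cell import env
print(env.sign_off())"
```

```text
the job is handed in; nothing more can be done
None
```

The filter unit is assembled on the dark stand (cup, support plate, funnel, white lid), with every part seated and level in my camera checks, and I handed the job in after about 24 s of robot time; sign-off returned no verdict.

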